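Open a pressure moulding unit and take out the cast

TASK

The moulding cycle is over. Swing the red-knobbed lever on the unit's side from pressure (red mark) to vent (the white middle mark, lever straight up), which also unhooks the chamber lid, and leave it there; then tip the lid back by its black handle, past vertical, until it rests open on its stop, without letting it slam. Lift out the green stone cast and set it down, teeth up and not dropped, in the large empty compartment of the instrument tray, disturbing nothing else.

Things in the scene. Friction and masses are not known exactly. Their poses are not given: they have to be found in the camera images.
- moulding_unit: Small white pressure moulding unit, fixed to the worktop, 200 (x) x 166 (y) x 55 mm without lid and lever. Origin: centre of its underside; its x axis points from its front panel (gauge and lamps, towards the robot) to its back, z up. Its grey deck is at z = 55 mm. The closed lid, a metal drum 124 mm across centred at x = 10, y = 0 mm, reaches up to z = 112 mm and covers the cast.
- table_top (a point): Centre of the top of the flat round model table on the unit's deck, on which the cast stands: 98 mm across, unit frame x = 10, y = 0, z = 61 mm.
- chamber_lid (a joint): Lid angle in rad: 0 closed, grows as the front is lifted; at 1.57 the handle is straight above the hinge, 1.80 is the stop. Hinge along the unit's y axis at the back of the deck. The lid weighs 0.4 kg; let go below about 1.3 it falls shut, beyond about 1.4 it falls back onto its stop and stays. It cannot be lifted while the lever is below about 0.45.
- lid_hinge (a point): Point on the lid's hinge axis, on the unit's midline: unit frame x = 100, y = 0, z = 73 mm.
- lid_handle (a point): Centre of the lid's black handle bar: round, 12 mm thick, 88 mm long, parallel to the hinge, fixed to the lid and moving with it. Lid closed: unit frame x = -92, y = 0, z = 89 mm, so 34 mm above the deck; between its two steel posts (36 mm either side of the middle) it stands 34 mm clear in front of the drum.
- air_lever (a joint): Lever angle in rad: 0 leaning 50 degrees to the unit's front (red mark: pressure; its hook lies over the lid's lug and locks the lid), 0.87 straight up (white mark: vent, lid free), 1.74 leaning 50 degrees to the back (blue mark: vacuum). Turns in the unit's x-z plane about its y axis; needs about 2 N at the knob, stays where it is left.
- lever_pivot (a point): Point on the lever's pivot axis on the unit's right cheek: unit frame x = 10, y = -96.5, z = 45 mm.
- lever_knob (a point): Centre of the red ball knob, 24 mm across, at the end of the lever, 95 mm from the pivot, at y = -97.5 mm in the unit frame; moves with the lever. The lever's stem is a 9 mm rod from pivot to knob.
- green_cast: Green stone dental cast (horseshoe of teeth), 53 (x) x 56 (y) x 34 mm, 60 to 120 g, loose, standing teeth up on the model table. Origin: centre of its flat underside, z axis up towards the teeth. Its front is a round arch (-x); its sides are flat and parallel, 56 mm apart, only from x = 9 to x = 26 mm (the back end).
- tray: Flat white instrument tray, fixed to the worktop, 187 (x) x 270 (y) x 19 mm. Origin: centre of its underside. Floor 2 mm thick; walls about 18 mm high, dividers 16 mm high. The large empty compartment is inside x -83 to 11, y -123 to 46 mm.
- compartment (a point): Middle of the floor of the tray's large empty compartment, which is 94 mm (tray x) by 169 mm (tray y): tray frame x = -36, y = -38, z = 2 mm.
- dental_mirror: Bystander: steel dental mirror, 22x156x7 mm, loose in the tray's other long compartment (x 21 to 80 mm). Origin: centre of its underside.
- explorer_tool: Bystander: steel explorer, 17x125x7 mm, loose beside the mirror. Origin: centre of its underside.
- white_cast: Bystander: white plaster cast, 55x60x30 mm, loose on the worktop behind the work. Origin: centre of its underside.
- blue_bottle: Bystander: white bottle with a blue cap, 28x28x70 mm, loose, upright. Origin: centre of its underside.
- orange_bottle: Bystander: black bottle with an orange cap, 21x21x56 mm, loose, upright. Origin: centre of its underside.

How it is judged:
By the outcome, as a careful person would: the job done as asked, in the order asked, and still so for the second after the job is handed in, with the robot touching nothing.
It also fails if it takes over 70 s, if anything falls off the work surface, if the arm or the gripper's body presses on something with over 40 N, if the wrist force passes 120 N, or if a joint passes its speed limit or range.

ROBOT

A 7-joint arm with a two-finger parallel gripper is mounted at the origin on a cart in front of the work surface, level with it; the furniture and walls round the work are solid. World frame = base frame: x ahead of the robot, y to its left, z up, the work surface at z = 0. Lengths are in m, angles in rad, forces in N, time in s.
With the tool pointing down it reaches from about 0.425 to 0.875 m from the base axis. Payload 4.7 kg.
Tool frame: the origin (TCP) lies midway between the tips of the shut fingers; the grasp point (between the pads) lies 19 mm behind it; z points along the fingers, y is the line along which they close (so a half turn about z gives the same grasp; the last joint's range is limited). The gripper opens to 87 mm and grips with 3 to 60 N. Pads are 19 mm wide; open, the fingers measure 117 mm over their backs; the gripper's body (75 mm by 190 mm) begins 51 mm behind the grasp point.
Start: joints at [1.209, 0.321, -0.07, 1.45, 0.023, 1.371, -0.057], TCP at [0.239, -0.605, 0.223] pointing down, gripper open.
Joint ranges: [-2.86, 2.86], [-0.3, 2.09], [-1.38, 1.24], [0.06, 2.45], [-1.56, 4.7], [0.09, 2.05], [-2.69, 2.69]. Speed limits (rad/s): [2.57, 2.57, 3.14, 3.14, 3.14, 3.14, 3.14].

INTERFACE

Orientations are given as a rotation vector (axis times angle).
In Python, from bench import ctrl gives the robot as it stands.
- The arm moves only by the tool send_path, called after "Emit:" as name(argument=value, ...) on one line, values as JSON. Schema: {"type":"object","properties":{"ticks":{"type":"array","items":{"type":"array","items":{"type":"array","items":{"type":"number"},"minItems":5,"maxItems":5},"minItems":1,"maxItems":20},"minItems":1,"maxItems":1},"grip_force":{"type":"number"},"only":{"type":"string"},"quiet":{"type":"boolean"},"lines":{"type":"string"}},"required":["ticks"],"additionalProperties":false}. ticks is a list that holds a single list of rows (three levels of brackets), with 1 to 20 rows, each of 5 numbers: dx, dy, dz in units of 100 mm, then a turn about the tool's z in rad, then the opening from 0.0 (shut) to 1.0 (fully open); each row is the pose to reach, as a shift and turn from the pose commanded when the call began, along the tool's axes at that moment; what a row does not reach only later rows make up. A row lasts 1/10 s, in which the tool goes at most 0.05 m and 0.15 rad, less where a joint would pass 70% of its speed; a pose out of reach is approached as far as the arm can. The fingers move at their own pace and stop on an object; grip_force is the grip in N (left out, the last holds). Time passes only in rows, so rows that do not move let the fingers close. The tool returns the time, the measured TCP pose, the force, the opening and the grip force at its end. only (a regular expression) keeps the lines of the reply that match it, lines (a string "A,B") keeps lines A to B, and quiet returns only ok. Input that does not fit is refused with a message, and nothing moves.
- ctrl.get_state(): the state, without advancing time (a new reading comes with each control period).
- ctrl.get_image(name): name is "scene" or "top"; returns the picture (420x560x3 uint8, red, green, blue); there is no depth.
- ctrl.camera_model(name): a dict with "vertical_fov" (degrees; the focal length in pixels is half the picture's height over the tangent of half this angle, whatever the lens; pixels are square), "cx", "cy" (the principal point, pixels), "rvec" (rotation vector, rad) and "tvec" (3), from world to camera coordinates, as OpenCV has them. Camera axes: x right, y down, z forward; pixel columns grow to the right and rows downward; lengths in m; the calibration is good to about 2 mm. A picture is of the moment at which its call begins. camera_model takes no time and is no camera call.
- ctrl.close_job(): hands the job in; it is judged then, once.
The state is a dict: "time": time; "joint_positions": joint angles; "qd": joint speeds; "joint_torque": joint torques, N m; "position": TCP position; "tool_rot": TCP orientation; "ft_force": force on the tool from outside, world axes, zero at the start; "torque": the same for the moment, N m; "grip_width": opening from 0.0 (shut) to 1.0 (fully open); "grip_force": force on a finger pad.
Only numpy, scipy, OpenCV 4.12 (cv2) and the standard library are available. Lean on these libraries where they do the work, as an engineer would, in place of code of your own. Each camera call takes 0.05 s, during which the arm holds its last target. There are 200 camera calls.

## Working session

There is one attempt and no reset: what is moved stays moved. The work goes in short steps, Python scripts to look and compute and a tool call to move; the robot and the scene stay as the last step left them, time stands still between calls to the robot, and variables do not carry over. Pictures are saved under pics/ and viewed, at most 10 in all, crops included, and the job is handed in when it is done.

```bash
ls; mkdir -p pics; python3 - <<'E'
from bench import ctrl
import cv2,numpy as np
for n in("scene","top"):
    im=ctrl.get_image(n); cv2.imwrite(f"pics/{n}0.png",im[:,:,::-1]); print(n,ctrl.camera_model(n))
print(ctrl.get_state())
a=cv2.imread("pics/scene0.png");b=cv2.imread("pics/top0.png")
E
```

```text
bench.py
pics
scene {'vertical_fov': 46.59759124646024, 'cx': 285.9577855037947, 'cy': 215.4036507296466, 'rvec': array([ 0.67799253, -2.6459672 ,  1.11464223]), 'tvec': array([0.47697134, 0.29746506, 0.85046089])}
top {'vertical_fov': 44.22448078079369, 'cx': 274.6327554375475, 'cy': 209.75513190166515, 'rvec': array([ 2.2110083 , -2.14848968,  0.07142856]), 'tvec': array([-0.06590077,  0.58924945,  1.44165383])}
{'time': 0.1, 'joint_positions': array([ 1.2091176 ,  0.32178366, -0.07005254,  1.45155353,  0.02261314,
        1.370796  , -0.05693348]), 'qd': array([ 0.00115459, -0.00227975,  0.00049047, -0.00271315, -0.00073631,
        0.00189287,  0.00014762]), 'joint_torque': array([ 1.03147729e-04, -4.92572379e+01, -4.05478142e-01, -3.13398743e+01,
       -6.39546057e-02,  3.95421311e-02,  4.93303412e-05]), 'position': array([ 0.23829802, -0.60421047,  0.22154778]), 'tool_rot': array([-3.08464415e+00, -5.86436045e-01,  6.91822221e-04]), 'ft_force': array([ 0.57661033,  0.62706663, -0.04643403]), 'torque': array([ 0.02005618, -0.04678401,  0.00213001]), 'grip_force': 0.0, 'grip_width': 1.0033169365146002}
```

View pics/scene0.png

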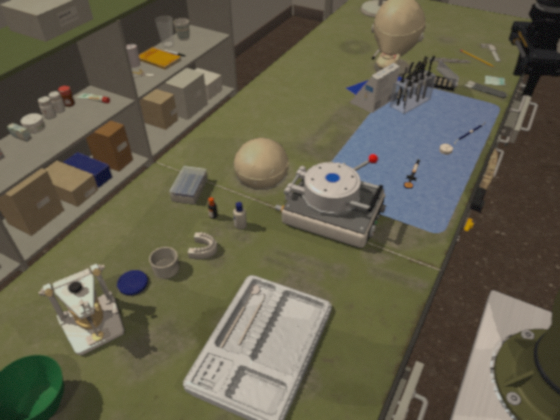

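View pics/top0.png

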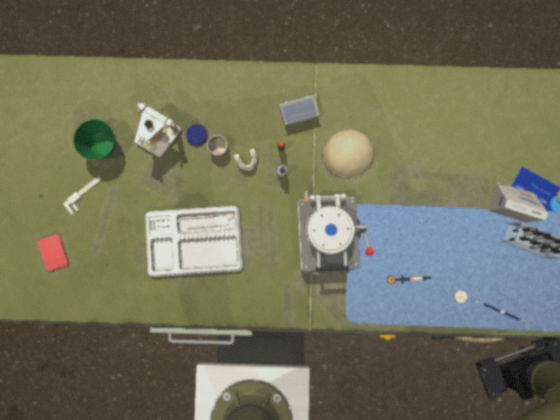

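The scene view shows the unit at about (333,205), with the red knob at (373,158). In the top view the unit is at (329,233), the blue lid disc at (331,230) and the knob at (369,252). The tray is at (195,241) and its large compartment faces the robot. Next I'll take closer crops and masks.

```bash
cat > h.py <<'E'
import cv2,numpy as np
from bench import ctrl
from scipy.spatial.transform import Rotation as R
def cam(n):
    m=ctrl.camera_model(n);f=210/np.tan(np.radians(m["vertical_fov"]/2))
    K=np.array([[f,0,m["cx"]],[0,f,m["cy"]],[0,0,1]]);Rm=cv2.Rodrigues(np.array(m["rvec"]))[0]
    return K,Rm,np.array(m["tvec"])
def ray(n,uv):
    K,Rm,t=cam(n);d=Rm.T@np.linalg.inv(K)@np.array([*uv,1.]);return -Rm.T@t,d/np.linalg.norm(d)
def onz(n,uv,z):
    c,d=ray(n,uv);return c+d*(z-c[2])/d[2]
def tri(a,b):
    c1,d1=ray("scene",a);c2,d2=ray("top",b);s=np.linalg.lstsq(np.c_[d1,-d2],c2-c1,rcond=None)[0]
    p,q=c1+s[0]*d1,c2+s[1]*d2;return (p+q)/2,np.linalg.norm(p-q)
def proj(n,P):
    K,Rm,t=cam(n);return cv2.projectPoints(np.atleast_2d(np.float64(P)),Rm,t,K,None)[0].reshape(-1,2)
def blob(im,lo,hi,box):
    x0,y0,x1,y1=box;h=cv2.cvtColor(im,cv2.COLOR_BGR2HSV)[y0:y1,x0:x1]
    m=cv2.inRange(h,lo,hi);k,l,s,c=cv2.connectedComponentsWithStats(m);i=1+np.argmax(s[1:,4])
    return c[i]+[x0,y0],s[i,4],s[i,:4]+[x0,y0,0,0]
def show(st=None):
    s=ctrl.get_state();print(s["time"],np.round(s["position"],4),np.round(s["tool_rot"],3),np.round(s["ft_force"],1));return s
E
python3 - <<'E'
from h import *
a=cv2.imread("pics/scene0.png");b=cv2.imread("pics/top0.png")
def red(im,box):
    x0,y0,x1,y1=box;i=im[y0:y1,x0:x1].astype(int);m=((i[...,2]>130)&(i[...,1]<80)).astype(np.uint8)
    k,l,s,c=cv2.connectedComponentsWithStats(m);j=1+np.argmax(s[1:,4]);return c[j]+[x0,y0],s[j,4]
ka,kb=red(a,(350,140,395,180)),red(b,(355,235,385,265));print(ka,kb,tri(ka[0],kb[0]))
for n,im,box in(("scene",a,(310,160,350,200)),("top",b,(315,215,350,245))):
    c=blob(im,(100,120,60),(130,255,255),box);print(n,c,onz(n,c[0],.112),onz(n,c[0],.115))
c1=cv2.resize(b[185:280,285:385],None,fx=7.8,fy=6.2*0+6.2,interpolation=cv2.INTER_CUBIC)
c1=cv2.resize(b[188:283,290:385],(600,600),interpolation=cv2.INTER_CUBIC)
cv2.imwrite("pics/u.png",c1)
cv2.imwrite("pics/t.png",cv2.resize(b[195:285,135:255],(800,600),interpolation=cv2.INTER_CUBIC))
E
```

```text
(array([372.46938776, 157.20408163]), np.int32(49)) (array([369.16666667, 251.5       ]), np.int32(36)) (array([ 0.48144401, -0.30077269,  0.1188473 ]), np.float64(0.0008869064284941092))
scene (array([332.11688312, 177.24675325]), np.int32(77), array([326, 174,  13,   8])) [ 0.53603927 -0.19834822  0.112     ] [ 0.53470399 -0.19498185  0.115     ]
top (array([330.72839506, 229.44444444]), np.int32(81), array([326, 225,  10,  10])) [ 0.53623421 -0.19968607  0.112     ] [ 0.53611848 -0.19938517  0.115     ]
```

View pics/u.png

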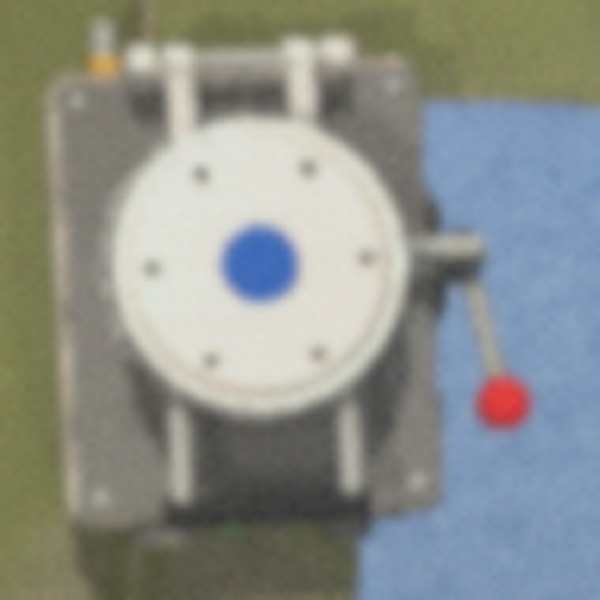

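View pics/t.png

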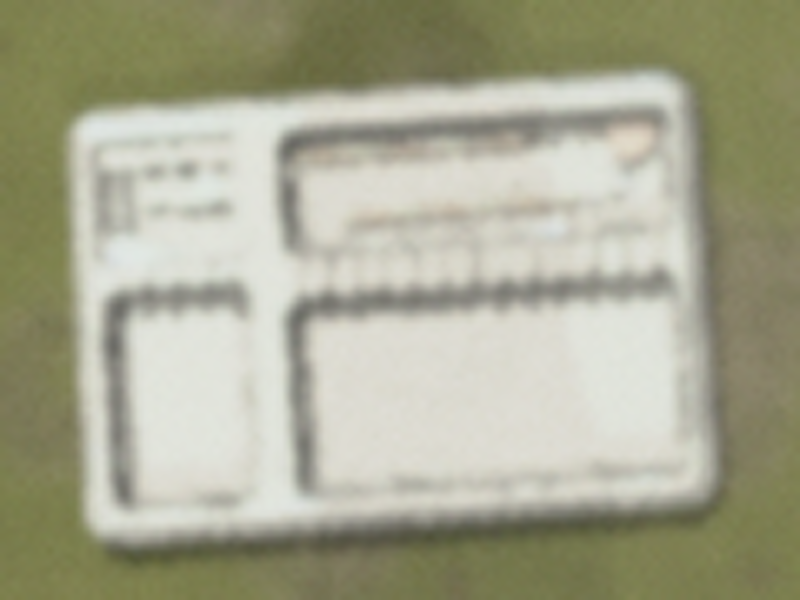

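The unit crop shows the deck screws at (75,97), (395,85), (100,497) and (418,480). The handle bar runs from (168,515) to (365,508), and the knob is at (503,403). The tray crop shows rim corners at (72,112), (690,72), (718,505) and (90,545). Its large compartment is the lower right cell.

```bash
python3 - <<'E'
from h import *
U=lambda x,y:(290+(x+.5)*95/600-.5,188+(y+.5)*95/600-.5)
T=lambda x,y:(135+(x+.5)*.15-.5,195+(y+.5)*.15-.5)
P=[onz("top",U(*p),.055)[:2] for p in((75,97),(395,85),(418,480),(100,497))];print(np.round(P,4))
a=lambda v:np.degrees(np.arctan2(v[1],v[0]))
print("yaws x",a(P[0]-P[3]),a(P[1]-P[2]),"y",a(P[0]-P[1])-90,a(P[3]-P[2])-90,"c",np.mean(P,0))
H=[onz("top",U(*p),.089)[:2] for p in((168,515),(365,508))];print("handle",H,np.mean(H,0),a(H[0]-H[1])-90)
b=cv2.imread("pics/top0.png");h=cv2.cvtColor(b,cv2.COLOR_BGR2HSV)[195:285,135:255]
m=cv2.inRange(h,(0,0,105),(180,70,255));c=max(cv2.findContours(m,0,2)[0],key=cv2.contourArea);r=cv2.minAreaRect(c);bx=cv2.boxPoints(r)+[135,195]
print(r);Q=np.array([onz("top",p,.019)[:2] for p in bx]);print(Q,"centre",Q.mean(0),[ (np.linalg.norm(Q[i]-Q[i-1]),a(Q[i]-Q[i-1])) for i in range(4)])
Q2=np.array([onz("top",T(*p),.019)[:2] for p in((72,112),(690,72),(718,505),(90,545))]);print("hand",Q2.mean(0))
th=np.radians(3.5)
for th in np.radians((2.5,3.5,4.5)):
  Rz=np.array([[np.cos(th),-np.sin(th)],[np.sin(th),np.cos(th)]]);o=np.array([.5362,-.1997])-Rz@[.010,0]
  print(np.degrees(th),"unit",o,"handle",o+Rz@[-.092,0],"knob local",Rz.T@(np.array([.4814,-.3008])-o))
s=show();print(R.from_rotvec(s["tool_rot"]).as_matrix())
E
```

```text
[[ 0.6095 -0.1229]
 [ 0.6187 -0.2629]
 [ 0.4468 -0.2759]
 [ 0.4355 -0.1382]]
yaws x 5.001794867397068 4.343402407570824 y 3.7788603987686713 4.71672443371213 c [ 0.52761308 -0.19997482]
handle [array([ 0.429872  , -0.16533185]), array([ 0.43525621, -0.24862144])] [ 0.4325641  -0.20697664] 3.698705337013692
((64.12455749511719, 44.56806945800781), (69.14013671875, 110.74044799804688), 86.37850952148438)
[[ 0.58373789  0.32877468]
 [ 0.61257138  0.01540345]
 [ 0.41822634 -0.00313592]
 [ 0.38957711  0.30714052]] centre [0.50102818 0.16204568] [(np.float64(0.19536234787356463), np.float64(6.357898502344218)), (np.float64(0.3146949318529064), np.float64(-84.74298064969166)), (np.float64(0.19522730861538068), np.float64(-174.55080967550853)), (np.float64(0.31159628773077747), np.float64(95.2754213104613))]
hand [0.4968963  0.17792866]
2.5 unit [ 0.52620952 -0.20013619] handle [ 0.43429708 -0.20414918] knob local [-0.04915776 -0.09861343]
3.5 unit [ 0.52621865 -0.20031049] handle [ 0.43439025 -0.20592695] knob local [-0.05086979 -0.09756597]
4.5 unit [ 0.52623083 -0.20048459] handle [ 0.43451443 -0.20770283] knob local [-0.05256328 -0.09648878]
0.1 [ 0.2383 -0.6042  0.2215] [-3.085e+00 -5.860e-01  1.000e-03] [ 0.6  0.6 -0. ]
[[ 9.30234374e-01  3.66965185e-01 -7.50080919e-04]
 [ 3.66965934e-01 -9.30233029e-01  1.58600302e-03]
 [-1.15742151e-04 -1.75060868e-03 -9.99998461e-01]]
```

The rows are not in the units I measure in: shifts go in units of 100 mm. I convert before sending: 0.3375 m is 3.375, -0.193 m is -1.93.

Emit:
send_path(ticks=[[[0.3,-0.2,0.2,0.1,0.5],[0.7,-0.4,0.2,0.2,0.5],[1.1,-0.63,0.2,0.3,0.5],[1.5,-0.86,0.2,0.3,0.5],[1.9,-1.09,0.2,0.3,0.5],[2.3,-1.32,0.2,0.3,0.5],[2.7,-1.54,0.2,0.3,0.5],[3.1,-1.77,0.2,0.3,0.5],[3.375,-1.93,0.2,0.3,0.5],[3.375,-1.93,0.2,0.3,0.5],[3.375,-1.93,0.2,0.3,0.5]]], grip_force=15)

```text
time: 1.2
position: [0.4817, -0.3007, 0.2021]
tool_rot: [3.139, 0.122, -0.002]
ft_force: [-0.6, -0.7, -1.5]
grip_width: 0.5
grip_force: 0.0
```

```bash
cat >> h.py <<'E'
def rows(target,yaw=None):
    "tool-axis shift to world target; turn so that tool y points along world yaw (deg, mod 180)"
    s=show();M=R.from_rotvec(s["tool_rot"]).as_matrix();d=M.T@(np.array(target)-s["position"])
    print("shift",np.round(d,4))
    if yaw is not None:
        c=np.degrees(np.arctan2(M[1,1],M[0,1]));e=(yaw-c+90)%180-90;print("turn",round(-np.radians(e),3))
E
python3 - <<'E'
from h import *
rows((.4814,-.3008,.107),94.3);print(ctrl.get_state()["joint_positions"].round(2))
T=lambda x,y:(135+(x+.5)*.15-.5,195+(y+.5)*.15-.5)
q=[onz("top",T(*p),.019)[:2] for p in((72,112),(690,72),(718,505),(90,545))];print(np.round(q,4))
for i,j in((0,1),(3,2)):v=q[i]-q[j];print(np.linalg.norm(v),np.degrees(np.arctan2(v[1],v[0]))-90)
print(onz("top",T(495,392),.006))
im=ctrl.get_image("top");cv2.imwrite("pics/k.png",cv2.resize(im[180:290,280:400,::-1],(600,550),interpolation=cv2.INTER_CUBIC))
E
```

```text
1.2 [ 0.4817 -0.3007  0.2021] [ 3.139e+00  1.220e-01 -2.000e-03] [-0.6 -0.7 -1.5]
shift [-0.0002  0.0001  0.0951]
turn 0.003
[ 0.76  0.17 -0.28  1.68  0.05  1.3  -1.02]
[[0.576  0.3179]
 [0.6006 0.0552]
 [0.4177 0.0371]
 [0.3932 0.3016]]
0.26387599182776544 5.339898978212773
0.2656490932088484 5.297985474190611
[0.46229701 0.13477021 0.006     ]
```

To row units: 0.03 m is 0.3, 0.095 m is 0.95.

Emit:
send_path(ticks=[[[0,0,0.3,0,0.5],[0,0,0.6,0,0.5],[0,0,0.8,0,0.5],[0,0,0.95,0,0.5],[0,0,0.95,0,0.5],[0,0,0.95,0,0.2],[0,0,0.95,0,0.2],[0,0,0.95,0,0.2],[0,0,0.95,0,0.2],[0,0,0.95,0,0.2]]], grip_force=15)

```text
time: 2.25
position: [0.4822, -0.3016, 0.1086]
tool_rot: [3.138, 0.119, 0.002]
ft_force: [-0.3, -0.5, 2.5]
grip_width: 0.261
grip_force: 15.0
```

```bash
python3 - <<'E'
from h import *
show()
a=ctrl.get_image("scene")[:,:,::-1];cv2.imwrite("pics/k.png",cv2.resize(a[110:230,300:440],(700,600),interpolation=cv2.INTER_CUBIC))
E
```

```text
2.25 [ 0.4822 -0.3016  0.1086] [3.138e+00 1.190e-01 2.000e-03] [-0.3 -0.5  2.5]
```

View pics/k.png

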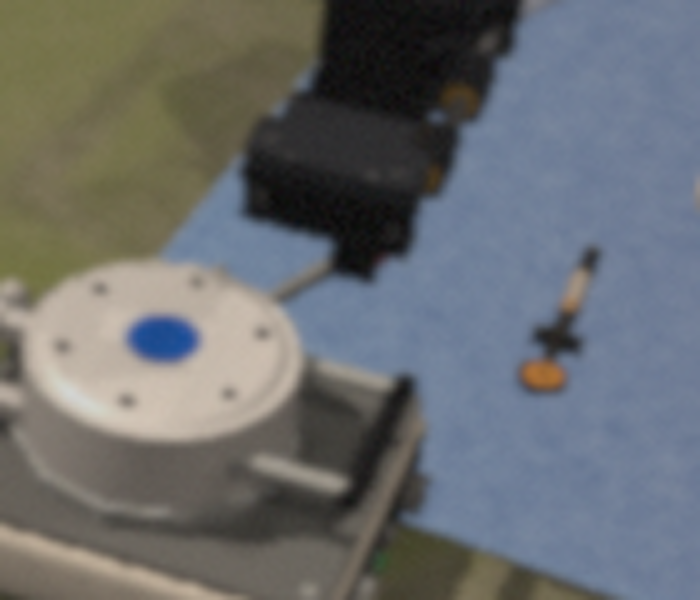

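The fingers hold the knob (crop about (365,255)), 22.7 mm apart. Next is the arc to vertical.

To row units: -0.1 m is -1, -0.09 m is -0.9.

Emit:
send_path(ticks=[[[0.065,0,-0.05,0,0.2],[0.136,0,-0.095,0,0.2],[0.21,0,-0.133,0,0.2],[0.286,0,-0.165,0,0.2],[0.365,0,-0.19,0,0.2],[0.446,0,-0.208,0,0.2],[0.53,0,-0.22,0,0.2],[0.611,0,-0.222,0,0.2],[0.611,0,-0.222,0,0.2],[0.611,0,-0.222,0,0.5],[0.611,0,-0.222,0,0.5],[0.611,0,-0.222,0,0.5],[0.611,0,-0.5,0,0.5],[0.611,0,-0.9,0,0.5],[-0.1,0,-0.9,0,0.5],[-0.6,0,-0.9,0,0.5],[-1,0,-0.9,0,0.5],[-1,0,-0.9,0,0.5]]])

```text
time: 4.1
position: [0.3762, -0.3102, 0.1971]
tool_rot: [3.139, 0.109, -0.005]
ft_force: [-0.1, -1.0, -0.3]
grip_width: 0.498
grip_force: 0.0
```

```bash
python3 - <<'E'
from h import *
show();th=np.radians(4.3);Rz=R.from_euler("z",th).as_matrix();o=np.array([.5263,-.2002,0])
P={}
for n in("scene","top"):
    im=np.ascontiguousarray(ctrl.get_image(n)[:,:,::-1]);cv2.imwrite(f"pics/l_{n}.png",im)
    i=im.astype(int);m=((i[...,2]>130)&(i[...,1]<80)).astype(np.uint8)
    w=proj(n,o+Rz@[.01,-.0975,.14])[0];mm=np.zeros_like(m);x,y=w.astype(int);mm[y-25:y+25,x-25:x+25]=1
    k,l,s,c=cv2.connectedComponentsWithStats(m*mm)
    if k>1: j=1+np.argmax(s[1:,4]);P[n]=c[j];print(n,c[j],s[j,4],"expected",w)
p,e=tri(P["scene"],P["top"]);print(p,e,"local",Rz.T@(p-o))
print("handle expected",o+Rz@[-.092,0,.089])
E
```

```text
4.1 [ 0.3762 -0.3102  0.1971] [ 3.139  0.109 -0.005] [-0.1 -1.  -0.3]
scene [348.16326531 142.12244898] 49 expected [347.9016544  142.88631108]
top [368.75  228.525] 40 expected [369.33286044 227.29764729]
[ 0.54112115 -0.2940572   0.14457566] 0.002047885167228257 local [ 0.00774214 -0.09470427  0.14457566]
handle expected [ 0.43455897 -0.20709804  0.089     ]
```

```bash
python3 - <<'E'
from h import *
rows((.4346,-.2071,.197),4.3);print(ctrl.get_state()["joint_positions"].round(2))
E
```

```text
4.2 [ 0.3802 -0.3096  0.1977] [ 3.139  0.114 -0.   ] [ 1.4  0.6 -0.2]
shift [ 0.0616 -0.0983  0.0007]
turn 1.568
[ 0.86  0.01 -0.23  1.86  0.    1.27 -0.87]
```

Emit:
send_path(ticks=[[[0.1,-0.2,0,0.15,0.4],[0.2,-0.35,0,0.3,0.4]]])

```text
time: 4.4
position: [0.4013, -0.2711, 0.1977]
tool_rot: [-3.12, 0.359, -0.002]
ft_force: [0.3, 0.2, 0.5]
grip_width: 0.425
grip_force: 0.0
```

```bash
python3 - <<'E'
from h import *
rows((.4346,-.2071,.197),4.3);print(ctrl.get_state()["joint_positions"].round(2))
E
```

```text
4.4 [ 0.4013 -0.2711  0.1977] [-3.12e+00  3.59e-01 -2.00e-03] [0.3 0.2 0.5]
shift [ 0.0179 -0.0699  0.0007]
turn 1.267
[ 0.82 -0.01 -0.28  1.88 -0.    1.27 -1.26]
```

To row units: -0.07 m is -0.7, -0.035 m is -0.35.

Emit:
send_path(ticks=[[[0.1,-0.35,0,-0.15,0.4],[0.18,-0.7,0,-0.3,0.4],[0.18,-0.7,0,-0.45,0.4],[0.18,-0.7,0,-0.6,0.4],[0.18,-0.7,0,-0.75,0.4],[0.18,-0.7,0,-0.9,0.4],[0.18,-0.7,0,-1.05,0.4],[0.18,-0.7,0,-1.2,0.4],[0.18,-0.7,0,-1.35,0.4],[0.18,-0.7,0,-1.5,0.4],[0.18,-0.7,0,-1.65,0.4],[0.18,-0.7,0,-1.8,0.4],[0.18,-0.7,0,-1.875,0.4],[0.18,-0.7,0,-1.875,0.4],[0.18,-0.7,0,-1.875,0.4]]])

```text
time: 5.9
position: [0.4336, -0.2073, 0.1975]
tool_rot: [-2.131, -2.308, -0.001]
ft_force: [0.3, -1.0, -0.2]
grip_width: 0.4
grip_force: 0.0
```

```bash
python3 - <<'E'
from h import *
rows((.4346,-.2071,.073),4.3);print(ctrl.get_state()["joint_positions"].round(2))
E
```

```text
5.9 [ 0.4336 -0.2073  0.1975] [-2.131e+00 -2.308e+00 -1.000e-03] [ 0.3 -1.  -0.2]
shift [1.000e-04 9.000e-04 1.245e-01]
turn 0.005
[ 0.74 -0.01 -0.34  1.88 -0.    1.27  0.48]
```

Emit:
send_path(ticks=[[[0,0.01,0.4,0,0.4],[0,0.01,0.8,0,0.4],[0,0.01,1.05,0,0.4],[0,0.01,1.2,0,0.4],[0,0.01,1.245,0,0.4],[0,0.01,1.245,0,0.4],[0,0.01,1.245,0,0],[0,0.01,1.245,0,0],[0,0.01,1.245,0,0],[0,0.01,1.245,0,0],[0,0.01,1.245,0,0]]], grip_force=20)

```text
time: 7.0
position: [0.4352, -0.2083, 0.0738]
tool_rot: [2.128, 2.306, 0.003]
ft_force: [4.3, -0.4, -0.9]
grip_width: 0.128
grip_force: 20.0
```

Emit:
send_path(ticks=[[[0,0.01,-0.08,0,0],[0,0.021,-0.167,0,0],[0,0.04,-0.25,0,0],[0,0.057,-0.331,0,0],[0,0.107,-0.492,0,0],[0,0.17,-0.647,0,0],[0,0.247,-0.797,0,0],[0,0.337,-0.939,0,0],[0,0.439,-1.073,0,0],[0,0.552,-1.197,0,0]]])

```text
time: 8.0
position: [0.4894, -0.2039, 0.1923]
tool_rot: [2.13, 2.308, 0.001]
ft_force: [7.2, -1.9, -10.0]
grip_width: 0.128
grip_force: 20.0
```

```bash
python3 - <<'E'
from h import *
print(ctrl.get_state()["joint_positions"].round(2))
a=ctrl.get_image("scene")[:,:,::-1];cv2.imwrite("pics/lift.png",cv2.resize(a[90:260,240:440],(700,595),interpolation=cv2.INTER_CUBIC))
E
```

```text
[ 0.69  0.1  -0.37  1.78  0.04  1.27  0.39]
```

View pics/lift.png

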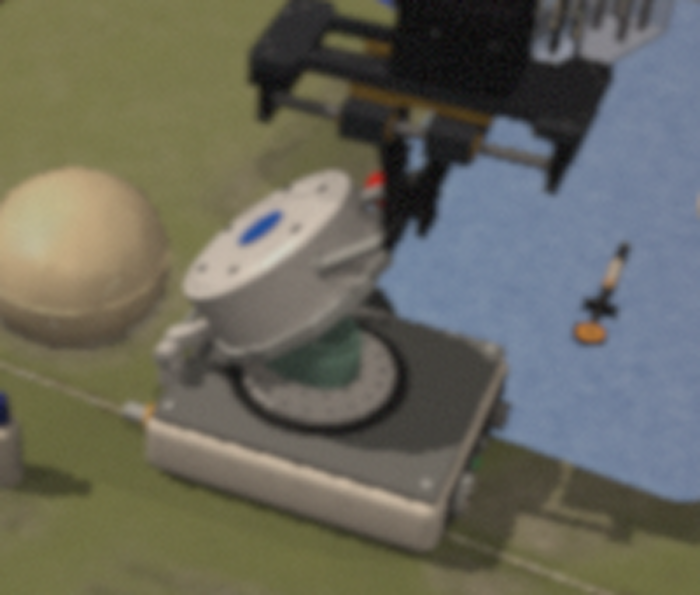

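The lid is rising, with the drum tilted about 40° and the green cast visible at about (320,355) in the crop. Continuing.

To row units: 0.1695 m is 1.695, 0.1528 m is 1.528.

Emit:
send_path(ticks=[[[0,0.123,-0.114,0,0],[0,0.256,-0.217,0,0],[0,0.398,-0.308,0,0],[0,0.546,-0.386,0,0],[0,0.701,-0.451,0,0],[0,0.862,-0.502,0,0],[0,1.026,-0.539,0,0],[0,1.192,-0.562,0,0],[0,1.36,-0.57,0,0],[0,1.528,-0.563,0,0],[0,1.695,-0.542,0,0],[0,1.695,-0.542,0,0]]])

```text
time: 9.25
position: [0.6584, -0.1907, 0.2463]
tool_rot: [2.13, 2.308, -0.001]
ft_force: [1.4, -1.4, 1.6]
grip_width: 0.129
grip_force: 20.0
```

Emit:
send_path(ticks=[[[0,0.05,0.01,0,0],[0,0.1,0.02,0,0],[0,0.135,0.028,0,0],[0,0.164,0.036,0,0],[0,0.195,0.045,0,0],[0,0.22,0.052,0,0],[0,0.24,0.058,0,0],[0,0.261,0.064,0,0],[0,0.261,0.064,0,0]]])

```text
time: 10.15
position: [0.6836, -0.1887, 0.2405]
tool_rot: [2.131, 2.307, -0.001]
ft_force: [0.4, -4.7, -1.2]
grip_width: 0.128
grip_force: 20.0
```

To row units: 0.0032 m is 0.032, 0.0016 m is 0.016.

Emit:
send_path(ticks=[[[0,0.016,0.005,0,0],[0,0.032,0.01,0,0],[0,0.032,0.01,0,0]]])

```text
time: 10.45
position: [0.6856, -0.1885, 0.2399]
tool_rot: [-2.131, -2.307, 0.003]
ft_force: [-3.6, -4.3, 2.1]
grip_width: 0.133
grip_force: 20.0
```

Emit:
send_path(ticks=[[[0,0.016,0.006,0,0],[0,0.032,0.012,0,0],[0,0.032,0.012,0,0]]])

```text
time: 10.75
position: [0.6857, -0.1885, 0.2397]
tool_rot: [-2.129, -2.303, 0.01]
ft_force: [-13.7, -3.2, 7.7]
grip_width: 0.128
grip_force: 20.0
```

To row units: -0.24 m is -2.4, -0.23 m is -2.3.

Emit:
send_path(ticks=[[[0,-0.03,0,0,0],[0,-0.03,0,0,0],[0,-0.03,0,0,0.4],[0,-0.03,0,0,0.4],[0,-0.03,0,0,0.4],[0,-0.03,-0.3,0,0.4],[0,-0.03,-0.6,0,0.4],[0.3,-0.4,-0.6,0,0.4],[0.6,-0.9,-0.6,0,0.4],[0.9,-1.4,-0.6,0,0.4],[1.2,-1.9,-0.6,0,0.4],[1.4,-2.3,-0.6,0,0.4],[1.5,-2.4,-0.6,0,0.4],[1.5,-2.4,-0.6,0,0.4]]])

```text
time: 12.15
position: [0.4361, -0.0539, 0.299]
tool_rot: [2.125, 2.311, -0.001]
ft_force: [-0.4, 0.8, -0.1]
grip_width: 0.397
grip_force: 0.0
```

```bash
python3 - <<'E'
from h import *
show();print(ctrl.get_state()["joint_positions"].round(2))
a=ctrl.get_image("scene")[:,:,::-1];b=ctrl.get_image("top")[:,:,::-1]
cv2.imwrite("pics/s2.png",a);cv2.imwrite("pics/t2.png",b)
cv2.imwrite("pics/c2.png",np.hstack([cv2.resize(a[130:250,280:400],(400,400),interpolation=cv2.INTER_CUBIC),cv2.resize(b[200:280,290:370],(400,400),interpolation=cv2.INTER_CUBIC)]))
E
```

```text
12.15 [ 0.4361 -0.0539  0.299 ] [ 2.125e+00  2.311e+00 -1.000e-03] [-0.4  0.8 -0.1]
[ 0.57 -0.16 -0.45  1.8  -0.07  1.48  0.22]
```

View pics/c2.png

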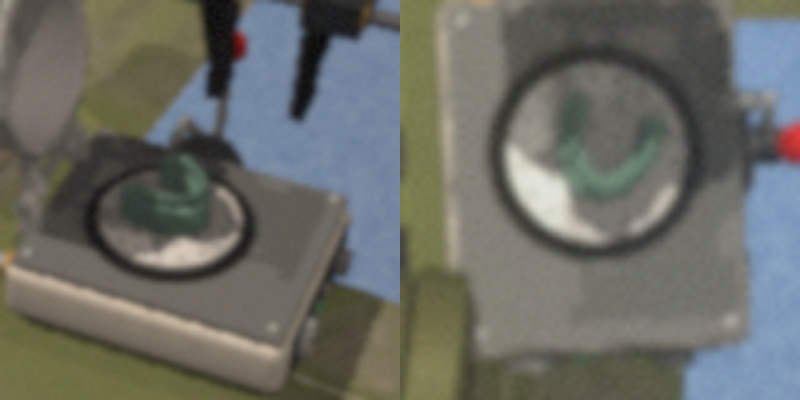

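The lid rests open and the lever is upright. The cast is an open horseshoe: in the right half of the crop the arch apex is at (603,192), and the limbs end at about (575,98) and (655,125). I'll measure its axis from a green mask.

```bash
python3 - <<'E'
from h import *
b=cv2.imread("pics/t2.png");th=np.radians(4.3);Rz=R.from_euler("z",th).as_matrix();o=np.array([.5263,-.2002,0])
h=cv2.cvtColor(b,cv2.COLOR_BGR2HSV)
print(h[200+192//5,290+203//5], h[200+150//5,290+200//5],h[200+160//5,290+253//5])
x0,y0,x1,y1=310,210,352,250
m=cv2.inRange(h[y0:y1,x0:x1],(60,60,30),(100,255,255))
k,l,s,c=cv2.connectedComponentsWithStats(m);j=1+np.argmax(s[1:,4]);m=(l==j).astype(np.uint8)
for r in m: print("".join(".#"[v] for v in r))
ct=max(cv2.findContours(m,0,2)[0],key=cv2.contourArea);hull=cv2.convexHull(ct).reshape(-1,2)+[x0,y0]
L=np.array([(Rz.T@(onz("top",p,.088)-o))[:2] for p in hull])*1000
print(np.round(L,1).tolist())
for a in range(-30,31,3):
    q=L@np.array([[np.cos(np.radians(a)),-np.sin(np.radians(a))],[np.sin(np.radians(a)),np.cos(np.radians(a))]])
    print(a,np.round(np.r_[np.ptp(q,axis=0),(q.max(0)+q.min(0))/2],1))
E
```

```text
[ 69  48 112] [ 20  21 109] [ 68  27 115]Traceback (most recent call last):
  File "<stdin>", line 7, in <module>
    return _wrapfunc(a, 'argmax', axis=axis, out=out, **kwds)
    return bound(*args, **kwds)
ValueError: attempt to get argmax of an empty sequence
```

```bash
cat > cast.py <<'E'
from h import *
th=np.radians(4.3);Rz=R.from_euler("z",th).as_matrix();o=np.array([.5263,-.2002,0])
def cast(b,zz=.088,box=(310,210,352,250),thr=8,f=4):
    x0,y0,x1,y1=box;i=cv2.resize(b[y0:y1,x0:x1],None,fx=f,fy=f,interpolation=cv2.INTER_CUBIC).astype(int)
    g=cv2.GaussianBlur((i[...,1]-i[...,2]).astype(np.float32),(0,0),2)
    m=(g>thr).astype(np.uint8);k,l,s,c=cv2.connectedComponentsWithStats(m);j=1+np.argmax(s[1:,4]);m=(l==j).astype(np.uint8)
    for r in m[::4,::2]: print("".join(".#"[v] for v in r))
    ct=max(cv2.findContours(m,0,2)[0],key=cv2.contourArea);hull=cv2.convexHull(ct).reshape(-1,2)
    return np.array([onz("top",((p+.5)/f-.5)+[x0,y0],zz) for p in hull])
def fit(W,degs):
    for a in degs:
        t=np.radians(a);M=np.array([[np.cos(t),-np.sin(t)],[np.sin(t),np.cos(t)]])
        q=W@M;mid=(q.max(0)+q.min(0))/2;print(a,"size",np.round(np.ptp(q,axis=0),1),"mid",np.round(M@mid,1))
E
python3 - <<'E'
from cast import *
W=cast(cv2.imread("pics/t2.png"));L=((W-o)@Rz)[:,:2]*1000
fit(L,range(-30,22,4))
E
```

```text
....................................................................................
....................................................................................
....................................................................................
....................................................................................
....................................................................................
....................................................................................
....................................................................................
....................................................................................
....................................................................................
....................................................................................
............................#######.................................................
...........................#########................................................
...........................########.............................................
[... 2071 characters left out ...]
..........................................................
....................................................................................
....................................................................................
-30 size [55.5 55.9] mid [11.1 -0.7]
-26 size [54.  55.8] mid [10.2 -1.3]
-22 size [52.3 55.5] mid [ 9.2 -1.9]
-18 size [51.6 54.9] mid [ 8.6 -2.8]
-14 size [52.7 54.5] mid [ 9.2 -4. ]
-10 size [53.6 55.7] mid [10.1 -4.7]
-6 size [54.2 56.7] mid [11.  -5.2]
-2 size [54.7 57.5] mid [11.9 -5.6]
2 size [55.9 58.5] mid [12.7 -5.8]
6 size [56.8 59.3] mid [13.5 -5.8]
10 size [57.6 59.8] mid [14.1 -5.8]
14 size [58.2 60.1] mid [14.7 -5.6]
18 size [58.6 60.8] mid [15.2 -5.1]
```

```bash
python3 - <<'E'
from cast import *
g=o+Rz@[.0252,-.0081,0];print(g);rows((g[0],g[1],.24),78.3)
E
```

```text
[ 0.55203639 -0.20638774  0.        ]
12.25 [ 0.4387 -0.0565  0.2988] [2.128e+00 2.309e+00 1.000e-03] [ 0.9 -0.2 -0.1]
shift [-0.1585  0.1006  0.0592]
turn -1.285
```

The rows are not in the units I measure in: shifts go in units of 100 mm. I convert before sending: -0.1585 m is -1.585, -0.15 m is -1.5.

Emit:
send_path(ticks=[[[-0.15,0.1,0,-0.15,0.87],[-0.3,0.2,0,-0.3,0.87],[-0.5,0.3,0,-0.45,0.87],[-0.7,0.4,0,-0.6,0.87],[-0.9,0.55,0,-0.75,0.87],[-1.1,0.7,0,-0.9,0.87],[-1.3,0.85,0,-1.05,0.87],[-1.5,0.95,0,-1.2,0.87],[-1.585,1.006,0,-1.285,0.87],[-1.585,1.006,0.3,-1.285,0.87],[-1.585,1.006,0.6,-1.285,0.87],[-1.585,1.006,0.6,-1.285,0.87],[-1.585,1.006,0.6,-1.285,0.87]]])

```text
time: 13.55
position: [0.5519, -0.2074, 0.2377]
tool_rot: [-0.323, -3.124, -0.002]
ft_force: [0.6, -0.4, -0.0]
grip_width: 0.871
grip_force: 0.0
```

```bash
python3 - <<'E'
from cast import *
g=o+Rz@[.0252,-.0081,0];rows((g[0],g[1],.086),78.3)
E
```

```text
13.55 [ 0.5519 -0.2074  0.2377] [-3.230e-01 -3.124e+00 -2.000e-03] [ 0.6 -0.4 -0. ]
shift [-1.000e-04  9.000e-04  1.517e-01]
turn -0.002
```

Emit:
send_path(ticks=[[[0,0.01,0.4,0,0.87],[0,0.01,0.8,0,0.87],[0,0.01,1.1,0,0.87],[0,0.01,1.35,0,0.87],[0,0.01,1.46,0,0.87],[0,0.01,1.515,0,0.87],[0,0.01,1.515,0,0.87],[0,0.01,1.515,0,0.87]]])

```text
time: 14.35
position: [0.553, -0.2066, 0.0886]
tool_rot: [0.322, 3.122, -0.001]
ft_force: [-0.4, -1.0, 0.1]
grip_width: 0.869
grip_force: 0.0
```

Emit:
send_path(ticks=[[[0,0,0,0,0.5],[0,0,0,0,0.5],[0,0,0,0,0.5],[0,0,0,0,0.5],[0,0,0,0,0.5]]], grip_force=20)

```text
time: 14.85
position: [0.5518, -0.2063, 0.087]
tool_rot: [0.323, 3.125, -0.0]
ft_force: [0.5, -0.9, 2.0]
grip_width: 0.582
grip_force: 18.1
```

Emit:
send_path(ticks=[[[0,0,-0.02,0,0.5],[0,0,-0.04,0,0.5],[0,0,-0.06,0,0.5],[0,0,-0.06,0,0.5]]], grip_force=25)

```text
time: 15.25
position: [0.5518, -0.2062, 0.0932]
tool_rot: [0.323, 3.125, -0.0]
ft_force: [-1.1, 0.3, -1.7]
grip_width: 0.574
grip_force: 22.4
```

```bash
python3 - <<'E'
from h import *
a=ctrl.get_image("scene")[:,:,::-1];cv2.imwrite("pics/g.png",cv2.resize(a[120:250,270:400],(600,600),interpolation=cv2.INTER_CUBIC))
E
```

```text
(no output)
```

View pics/g.png

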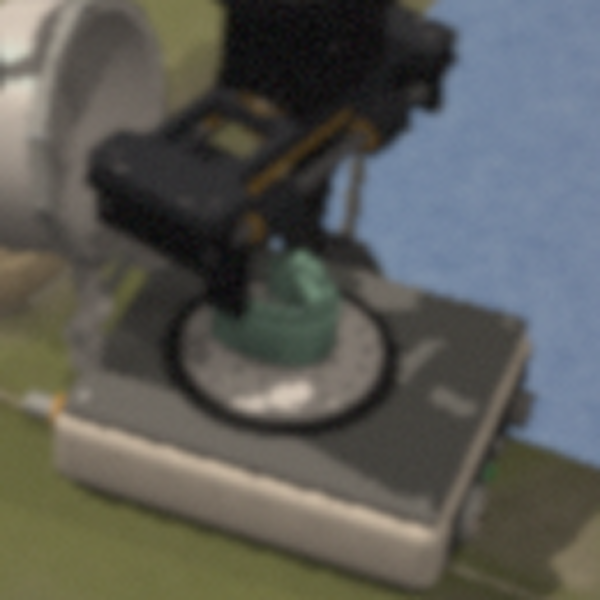

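The cast seems to be gripped by its narrower teeth row, 50 mm across. The gripper body can't go lower here because it would meet the lever knob. So I'll shift the cast about 2 cm away from the lever on its table and take a deeper grip on the base.

Emit:
send_path(ticks=[[[0,0,0.04,0,0.5],[0.02,0.05,0.04,0,0.5],[0.04,0.1,0.04,0,0.5],[0.06,0.15,0.04,0,0.5],[0.08,0.21,0.04,0,0.5],[0.08,0.21,0.04,0,0.5],[0.08,0.21,0.06,0,0.5],[0.08,0.21,0.065,0,0.5],[0.08,0.21,0.065,0,0.5]]])

```text
time: 16.2
position: [0.5484, -0.184, 0.0869]
tool_rot: [0.323, 3.124, 0.0]
ft_force: [-0.8, 0.8, 4.1]
grip_width: 0.577
grip_force: 23.2
```

Emit:
send_path(ticks=[[[0,0,0,0,0.87],[0,0,0,0,0.87],[0,0,0,0,0.87],[0,0,0,0,0.87],[0,0,-0.5,0,0.87],[0,0,-1,0,0.87],[0,0,-1.5,0,0.87],[0.4,0.4,-2,0,0.87],[0.8,0.8,-2,0,0.87],[1.2,1.2,-2,0,0.87],[1.5,1.5,-2,0,0.87],[1.5,1.5,-2,0,0.87]]])

```text
time: 17.4
position: [0.4302, -0.0029, 0.2868]
tool_rot: [0.317, 3.125, -0.001]
ft_force: [-0.5, -0.8, -0.3]
grip_width: 0.869
grip_force: 0.0
```

```bash
python3 - <<'E'
from cast import *
show();b=np.ascontiguousarray(ctrl.get_image("top")[:,:,::-1]);cv2.imwrite("pics/t3.png",b)
W=cast(b);L=((W-o)@Rz)[:,:2]*1000;fit(L,range(-26,0,4))
E
```

```text
17.4 [ 0.4302 -0.0029  0.2868] [ 3.170e-01  3.125e+00 -1.000e-03] [-0.5 -0.8 -0.3]
....................................................................................
....................................................................................
....................................................................................
....................................................................................
....................................................................................
....................................................................................
....................................................................................
....................................................................................
........................................................
[... 2220 characters left out ...]
..................
....................................................................................
....................................................................................
....................................................................................
....................................................................................
....................................................................................
-26 size [54.1 57.5] mid [ 8.3 21.4]
-22 size [52.6 56.7] mid [ 7.4 20.8]
-18 size [51.3 56.6] mid [ 6.9 20.5]
-14 size [52.3 56.4] mid [ 7.7 19.7]
-10 size [53.5 56.6] mid [ 8.4 18.7]
-6 size [54.5 56.6] mid [ 9.1 17.8]
-2 size [55.4 56.6] mid [ 9.9 17. ]
```

```bash
python3 - <<'E'
from cast import *
rows((.5484,-.1835,.16),78.3)
E
```

```text
17.45 [ 4.290e-01 -1.000e-04  2.871e-01] [ 3.110e-01  3.126e+00 -1.000e-03] [-1.1  3.1  0.4]
shift [-0.1531 -0.1562  0.1272]
turn 0.006
```

To row units: 0.16 m is 1.6, -0.15 m is -1.5.

Emit:
send_path(ticks=[[[-0.3,-0.3,0,0,0.87],[-0.6,-0.6,0,0,0.87],[-0.9,-0.9,0,0,0.87],[-1.2,-1.2,0,0,0.87],[-1.5,-1.5,0,0,0.87],[-1.5,-1.5,0.5,0,0.87],[-1.5,-1.5,0.9,0,0.87],[-1.5,-1.5,1.3,0,0.87],[-1.5,-1.5,1.6,0,0.87],[-1.5,-1.5,1.8,0,0.87],[-1.5,-1.5,1.95,0,0.87],[-1.5,-1.5,2.03,0,0.87],[-1.5,-1.5,2.1,0,0.87],[-1.5,-1.5,2.16,0,0.87],[-1.5,-1.5,2.2,0,0.87],[-1.5,-1.5,2.2,0,0.87]]])

```text
time: 19.05
position: [0.5481, -0.184, 0.0663]
tool_rot: [-0.323, -3.125, 0.0]
ft_force: [-0.4, -1.1, -0.6]
grip_width: 0.866
grip_force: 0.0
```

Emit:
send_path(ticks=[[[0,0,0,0,0.5],[0,0,0,0,0.5],[0,0,0,0,0.5],[0,0,0,0,0.5],[0,0,0,0,0.5]]], grip_force=25)

```text
time: 19.55
position: [0.5483, -0.1841, 0.0667]
tool_rot: [0.323, 3.124, -0.0]
ft_force: [-0.6, 0.3, 1.2]
grip_width: 0.634
grip_force: 25.0
```

To row units: -0.14 m is -1.4, -0.13 m is -1.3.

Emit:
send_path(ticks=[[[0,0,-0.05,0,0.5],[0,0,-0.2,0,0.5],[0,0,-0.5,0,0.5],[0,0,-0.8,0,0.5],[0,0,-1.1,0,0.5],[0,0,-1.3,0,0.5],[0,0,-1.4,0,0.5],[0,0,-1.4,0,0.5]]])

```text
time: 20.35
position: [0.549, -0.1842, 0.2084]
tool_rot: [0.322, 3.122, -0.002]
ft_force: [-0.1, 0.4, -1.2]
grip_width: 0.639
grip_force: 25.0
```

```bash
python3 - <<'E'
from cast import *
rows((.480,.1376,.2),95.3);print(ctrl.get_state()["joint_positions"].round(2))
E
```

```text
20.35 [ 0.549  -0.1842  0.2084] [ 3.220e-01  3.122e+00 -2.000e-03] [-0.1  0.4 -1.2]
shift [0.1333 0.3009 0.0077]
turn -0.298
[ 0.6   0.2  -0.37  1.65  0.07  1.31  1.59]
```

Emit:
send_path(ticks=[[[0.07,0.15,0,0,0.5],[0.2,0.45,0,0,0.5],[0.35,0.8,0,0,0.5],[0.5,1.15,0,-0.05,0.5],[0.66,1.5,0,-0.1,0.5],[0.82,1.85,0,-0.15,0.5],[0.97,2.2,0,-0.2,0.5],[1.12,2.55,0,-0.25,0.5],[1.24,2.8,0,-0.298,0.5],[1.31,2.95,0,-0.298,0.5],[1.333,3.01,0,-0.298,0.5],[1.333,3.01,0,-0.298,0.5],[1.333,3.01,0,-0.298,0.5]]])

```text
time: 21.65
position: [0.4792, 0.1366, 0.2058]
tool_rot: [0.143, -3.137, 0.001]
ft_force: [-0.4, -0.6, -1.1]
grip_width: 0.639
grip_force: 25.0
```

```bash
python3 - <<'E'
from cast import *
rows((.480,.1376,.0085),95.3)
a=ctrl.get_image("scene")[:,:,::-1];cv2.imwrite("pics/p.png",a[100:420,130:440])
E
```

```text
21.65 [0.4792 0.1366 0.2058] [ 1.430e-01 -3.137e+00  1.000e-03] [-0.4 -0.6 -1.1]
shift [-0.0011  0.0011  0.1973]
turn -0.002
```

View pics/p.png

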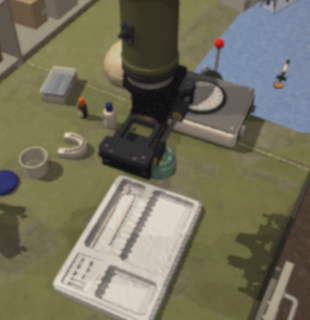

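The cast is held level over the tray side, and the lever is still upright. Lowering now.

Emit:
send_path(ticks=[[[-0.01,0.01,0.2,0,0.5],[-0.01,0.01,0.5,0,0.5],[-0.01,0.01,0.8,0,0.5],[-0.01,0.01,1.1,0,0.5],[-0.01,0.01,1.4,0,0.5],[-0.01,0.01,1.6,0,0.5],[-0.01,0.01,1.75,0,0.5],[-0.01,0.01,1.85,0,0.5],[-0.01,0.01,1.9,0,0.5],[-0.01,0.01,1.93,0,0.5],[-0.01,0.01,1.95,0,0.5],[-0.01,0.01,1.965,0,0.5],[-0.01,0.01,1.965,0,0.5]]])

```text
time: 23.0
position: [0.4803, 0.139, 0.0102]
tool_rot: [-0.145, 3.138, -0.0]
ft_force: [0.4, 0.0, -1.2]
grip_width: 0.642
grip_force: 25.0
```

Emit:
send_path(ticks=[[[0,0,0.007,0,0.5],[0,0,0.014,0,0.5],[0,0,0.014,0,0.5]]])

```text
time: 23.3
position: [0.48, 0.1389, 0.0085]
tool_rot: [-0.145, 3.138, -0.0]
ft_force: [0.5, -1.0, -0.9]
grip_width: 0.638
grip_force: 25.0
```

Emit:
send_path(ticks=[[[0,0,0.005,0,0.5],[0,0,0.01,0,0.5],[0,0,0.01,0,0.5]]])

```text
time: 23.6
position: [0.4801, 0.139, 0.0081]
tool_rot: [0.145, -3.138, 0.001]
ft_force: [-2.5, -0.7, 6.6]
grip_width: 0.636
grip_force: 25.0
```

Emit:
send_path(ticks=[[[0,0,0.005,0,0.5],[0,0,0.01,0,0.5],[0,0,0.01,0,0.5]]])

```text
time: 23.9
position: [0.4802, 0.139, 0.0081]
tool_rot: [0.145, -3.138, 0.002]
ft_force: [-5.3, -1.6, 14.5]
grip_width: 0.638
grip_force: 25.1
```

Contact with the floor. I'll ease the pressure, open, and retreat.

To row units: -0.25 m is -2.5, -0.22 m is -2.2.

Emit:
send_path(ticks=[[[0,0,-0.015,0,0.5],[0,0,-0.015,0,0.5],[0,0,-0.015,0,0.8],[0,0,-0.015,0,0.8],[0,0,-0.015,0,0.8],[0,0,-0.015,0,0.8],[0,0,-0.2,0,0.8],[0,0,-0.6,0,0.8],[0,0,-1,0,0.8],[0,0,-1.4,0,0.8],[0,0,-1.8,0,0.8],[0,0,-2.2,0,0.8],[0,-0.5,-2.5,0,0.8],[0,-1,-2.5,0,0.8],[0,-1.5,-2.5,0,0.8],[0,-2,-2.5,0,0.8],[0,-2,-2.5,0,0.8]]])

```text
time: 25.6
position: [0.498, -0.0681, 0.256]
tool_rot: [0.128, -3.138, 0.004]
ft_force: [-0.5, 0.6, -0.7]
grip_width: 0.803
grip_force: 0.0
```

```bash
python3 - <<'E'
from h import *
show();a=ctrl.get_image("scene")[:,:,::-1];b=ctrl.get_image("top")[:,:,::-1]
cv2.imwrite("pics/f.png",np.hstack([a[80:420,150:440],cv2.resize(b[130:290,130:390],(510,340))[:, :]]))
E
```

```text
25.6 [ 0.498  -0.0681  0.256 ] [ 0.128 -3.138  0.004] [-0.5  0.6 -0.7]
```

View pics/f.png

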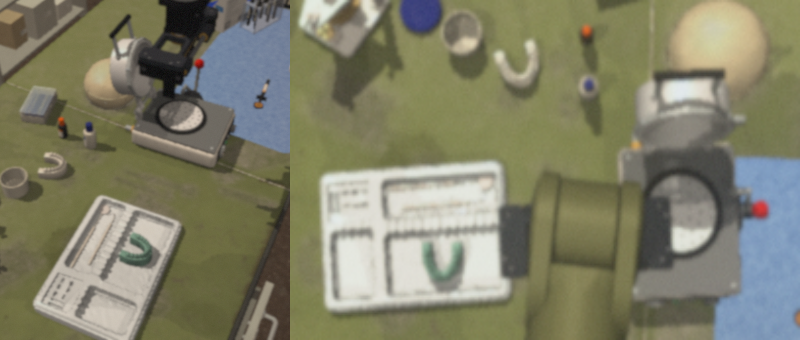

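```bash
python3 - <<'E'
from cast import *
b=np.ascontiguousarray(ctrl.get_image("top")[:,:,::-1])
W=cast(b,.03,(188,238,225,275),12);t=np.radians(5.3);Rt=R.from_euler("z",t).as_matrix()
L=((W-[.4969,.1779,0])@Rt)[:,:2]*1000;print(L.min(0),L.max(0));fit(L,(-4,0,4))
E
```

```text
..........................................................................
..........................................................................
..........................................................................
..........................................................................
..........................................................................
..........................................................................
......................###..........................######.................
...................#########.....................##########...............
...................##########....................##########...............
...................##########....................##########...............
...................##########....................##########...............
...................#########.....................##########...............
...................##########....................##########...............
...................##########....................#########................
...................###########...................#
[... 1142 characters left out ...]
.......
..........................................................................
..........................................................................
..........................................................................
..........................................................................
..........................................................................
..........................................................................
..........................................................................
[-60.48525331 -66.79781365] [ -9.32946382 -10.21232721]
-4 size [50.4 56.3] mid [-35.2 -37.4]
0 size [51.2 56.6] mid [-34.9 -38.5]
4 size [52.7 57.2] mid [-34.1 -39.4]
```

The cast is centred in the compartment at tray (-35, -38) mm, clear of the walls. Handing in.

```bash
python3 -c "
from bench import ctrl
print(ctrl.close_job())"
```

```text
the job is handed in; nothing more can be done
None
```

The job is handed in: the lever stands at vent, the lid was guided back onto its stop and stays open, and the green cast sits teeth up in the middle of the large compartment. To reach it I first shifted the cast about 2 cm on its table, so the gripper cleared the lever knob.

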